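Snap the rolling pin into its spring-clip holder

ROBOT

A 7-joint arm with a two-finger parallel gripper is mounted at the origin on a cart in front of the work surface, level with it; the furniture and walls round the work are solid. World frame = base frame: x ahead of the robot, y to its left, z up, the work surface at z = 0. Lengths are in m, angles in rad, forces in N, time in s.
With the tool pointing down it reaches from about 0.4 to 0.85 m from the base axis. Payload 6.9 kg.
Tool frame: the origin (TCP) lies midway between the tips of the shut fingers; the grasp point (between the pads) lies robot.grasp_offset behind it (robot.grasp_offset is the distance from the TCP to the grasp point, in m); z points along the fingers, y is the line along which they close (so a half turn about z gives the same grasp; the last joint's range is limited). The gripper opens to 85 mm and grips with 20 to 120 N. Pads are 22 mm wide; open, the fingers measure 114 mm over their backs; the gripper's body (76 mm by 85 mm) begins 54 mm behind the grasp point. The pads swing forward as they close: fully open they stand 13 mm farther back than shut.
Start: joints at [1.369, 0.507, -0.238, 1.5, 0.126, 1.149, -0.155], TCP at [0.189, -0.596, 0.231] pointing down, gripper open.
Joint ranges: [-3.08, 3.08], [-0.24, 2.05], [-1.43, 1.35], [0, 2.5], [-1.52, 4.66], [0.17, 1.96], [-2.89, 2.89]. Speed limits (rad/s): [2.39, 2.39, 3.14, 3.14, 3.14, 3.14, 3.14].

INTERFACE

Orientations are given as a rotation vector (axis times angle).
In Python, from rig import robot gives the robot as it stands.
- The arm moves only by the tool servo_tool, never from a script. Its argument "moves" is a list of rows, each a list of 3 entries, a list of its own where there are three numbers: the finger opening in m, from 0 to 0.0854, then the shift along the tool's x, y, z in m, then the turn, a rotation vector about the tool's x, y, z in degrees. In form: [[claw, [x, y, z], [rx, ry, rz]], ...]. A call has 1 to 12 rows; each row shifts and turns the commanded pose from where the row before left it, along the tool's axes as they then stand; what a row does not reach is not made up. A row lasts 1/12 s, in which the tool goes at most 41.7 mm and 7.16 degrees, less where a joint would pass 70% of its speed; a pose out of reach is approached as far as the arm can. A call is refused whole if a number of a shift passes 0.0417 or a number of a turn 7.16, either way. A call with a gripper value outside its range is refused whole. The fingers move at their own pace and stop on an object; "force" is the grip in N (left out, the last holds). Time passes only in rows, so rows that do not move let the fingers close. It gives the time, the measured TCP pose, the force, the opening and the grip force at its end, in the units of the state.
- robot.read_state(): the state, without advancing time (a new reading comes with each control period).
- robot.read_camera(name): name is "side" or "top"; returns a dict with "color" (400x640x3 uint8, red, green, blue), "range_z" (400x640 float32, m along the optical axis (not along the pixel's ray), 0 where there is no reading), "intrinsics" (3x3 intrinsics, pixels), "world_from_camera" (4x4, takes a point from camera to world coordinates). Camera axes: x right, y down, z forward; pixel columns grow to the right and rows downward; lengths in m; the calibration is good to about 2 mm. A picture is of the moment at which its call begins.
- robot.finish_job(): hands the job in; it is judged then, once.
Trained networks look in the newest picture that a camera, given by its name, has taken for a name from the list of things; names that differ only in an ending like _2 or _b are one class to them, and where a whole thing is asked for, a point or a joint stands for the part that bears it (a point fixed in the world has none). Each returns a list of dicts, best first, with "confidence" (0 to 1); they miss things now and then, are a little off and sometimes report something else, mostly with a low value. They report only what shows in the picture. A call takes as long as a camera call.
- robot.regions_of(thing, camera): "pixels" (400x640 bool, what is visible of it) and "centre" ([column, row] in pixels, amid what is visible of it).
- robot.landmark_of(thing, camera): "centre" ([column, row] in pixels: a listed point, or the origin of a listed thing).
The state is a dict: "time_s": time; "joint_pos": joint angles; "joint_velocities": joint speeds; "joint_efforts": joint torques, N m; "ee_pos": TCP position; "tool_rot": TCP orientation; "force": force on the tool from outside, world axes, zero at the start; "wrist_torque": the same for the moment, N m; "gripper_width": finger opening in m; "gripper_force": force on a finger pad.
Only numpy, scipy, OpenCV 4.12 (cv2) and the standard library are available. Lean on these libraries where they do the work, as an engineer would, in place of code of your own. Each camera call takes 0.05 s, during which the arm holds its last target. There are 200 camera calls.

TASK

Put the small rolling pin away in its holder. Lay it across the open mouths of both spring clips, one handle on each, and let go of it; then press it down near one end until that clip snaps over its handle, and after that press down the other end, so that the pin finally lies fully home in both clips. Press firmly but gently, and leave the timer, the honey jar and the spice jar where they stand.

Things in the scene. Friction and masses are not known exactly. Their poses are not given: they have to be found in the camera images.
- pin: Small wooden rolling pin, about 0.3 kg, 230 mm long, lying level, free to roll. Pale barrel 46 mm in diameter, 120 mm long in the middle; darker round handles 28 mm in diameter stick out 55 mm at each end; both ends alike. Origin on the axis at mid-length (23 mm above the worktop at the start); y runs along the axis, x and z turn as it rolls.
- pin_end_a (a point): Point on the pin's axis in the middle of the handle on the pin's +y end, 84 mm from the pin's origin (24 mm beyond the barrel's end).
- pin_end_b (a point): The same point on the handle at the pin's -y end, 84 mm from the origin.
- holder: Holder fixed to the worktop: dark wooden bar 72 x 236 x 12 mm with two spring-steel clips open at the top, at y = +84 and -84 mm, each 16 mm wide along y. Origin at the centre of the bar's underside, x across the bar, y along it, z up. The pin lies along y, either way round, a handle in each clip and the barrel between them with 14 mm of play at either end.
- seat_a (a point): Point fixed to the bar, 50 mm above its underside: where a handle's axis lies when home in the +y clip, if that clip's collar is set to its lowest. Each clip slides on a short upright stud down to a collar that is set 0 to 11 mm higher, differently each time and for each clip; collars do not shift and their setting is not reported, so home is 50 to 61 mm up.
- seat_b (a point): The same for the -y clip. Each clip starts 0 to 13 mm above its collar (also not reported), held there by friction. Load on the clip first slides it down to its collar (about 5 N); then 13 to 16 N forces its sprung, slippery arms apart until they snap over the handle's widest point and pull it on to its seat, 20 mm deeper in the clip than it lay in the mouth.
- mouth (a point): Point over the holder's middle, about 69 mm above its underside: where the pin's axis lies when it rests loosely in both mouths, if both clips are at their lowest; else up to 24 mm higher at either end, so the pin may lie aslant. With a clip at its lowest its mouth is about 43 mm wide at the tips of the flares, 73 mm up, and narrows to 19 mm at the lips, 59 mm up.
- foot (a point): Top of the bar under the +y clip's stud, 12 mm above the bar's underside. A push on the barrel 46 mm from mid-length puts three quarters of its force on the nearer clip: 6 N slides that clip down, 15 to 22 N snaps it; the force then falls, and when the handle is home it climbs steeply: go slowly and stop there, at 20 to 25 N. A push of over about 35 N damages the holder.
- arma_far (a joint): Spread of the +y clip's far sprung arm (on the holder's +x side; the near arm mirrors it), hinged 31 mm above the holder's underside: about -0.06 rad when empty, -0.06 to -0.035 with a handle resting loosely in the mouth, up to 0.1 while forced apart, about -0.01 when snapped round a handle (up to 0.055 if the pin lies aslant).
- armb_far (a joint): The same for the -y clip.
- timer: Bystander: black and white kitchen timer, 65 mm in diameter, 43 mm high; origin at the centre of its underside.
- honey: Bystander: honey jar with a yellow lid, 62 mm in diameter, 90 mm high; origin at the centre of its underside.
- spice: Bystander: spice jar with a red lid, 45 mm in diameter, 106 mm high; origin at the centre of its underside.

How it is judged:
By the outcome, as a careful person would: the job done as asked, in the order asked, and still so for the second after the job is handed in, with the robot touching nothing.
It also fails if it takes over 61 s, if anything falls off the work surface, if the arm or the gripper's body presses on something with over 40 N, if the wrist force passes 120 N, or if a joint passes its speed limit or range.

## Working session

There is one attempt and no reset: what is moved stays moved. The work goes in short steps, Python scripts to look and compute and a tool call to move; the robot and the scene stay as the last step left them, time stands still between calls to the robot, and variables do not carry over. Pictures are saved under pics/ and viewed, at most 10 in all, crops included, and the job is handed in when it is done.

Besides the shell and the picture viewer there is one more tool, called after "Emit:" as a command line: name --argument value ..., lists and objects as JSON in quotes. servo_tool: Moves the arm, as the interface text tells. Its arguments: {"type":"object","properties":{"moves":{"type":"array","items":{"type":"array"}},"force":{"type":"number"}},"required":["moves"]}

```bash
mkdir -p pics; ls; cat > h.py <<'E'
import numpy as np, cv2
from rig import robot
from scipy.spatial.transform import Rotation as R
def cam(n,save=None):
    c=robot.read_camera(n)
    if save: cv2.imwrite('pics/'+save,cv2.cvtColor(c['color'],cv2.COLOR_RGB2BGR))
    return c
def cloud(c):
    K=c['intrinsics'];z=c['range_z'];v,u=np.mgrid[:z.shape[0],:z.shape[1]]
    P=np.stack([(u-K[0,2])/K[0,0]*z,(v-K[1,2])/K[1,1]*z,z],-1)
    T=c['world_from_camera'];return P@T[:3,:3].T+T[:3,3]
def ray(c,uv,h):
    K=c['intrinsics'];T=c['world_from_camera']
    d=T[:3,:3]@np.array([(uv[0]-K[0,2])/K[0,0],(uv[1]-K[1,2])/K[1,1],1]);o=T[:3,3]
    return o+d*(h-o[2])/d[2]
E
cat > a.py <<'E'
from h import *
np.set_printoptions(precision=4,suppress=True)
s=robot.read_state();print({k:np.round(v,4) for k,v in s.items()},robot.grasp_offset)
for n in('top','side'):
    c=cam(n,n+'1.png');P=cloud(c);print(n,c['world_from_camera'][:3].round(3).tolist())
    for t in('pin','holder','timer','honey','spice'):
        for r in robot.regions_of(t,n)[:2]:
            m=r['pixels']&(c['range_z']>0);p=P[m]
            print(t,round(r['confidence'],2),np.round(r['centre']),m.sum(),np.median(p,0),np.percentile(p,[2,98],axis=0).round(3).tolist())
    for t,h in(('pin',.023),('pin_end_a',.023),('pin_end_b',.023),('seat_a',.05),('seat_b',.05),('holder',0),('mouth',.069)):
        for r in robot.landmark_of(t,n)[:2]: print(t,round(r['confidence'],2),np.round(r['centre']),ray(c,r['centre'],h))
E
python3 a.py
```

```text
pics
{'time_s': np.float64(0.0), 'joint_pos': array([ 1.3695,  0.5083, -0.2375,  1.5012,  0.1257,  1.1489, -0.1548]), 'joint_velocities': array([-0.0003,  0.0013,  0.0003,  0.0012, -0.0005, -0.0011,  0.0017]), 'joint_efforts': array([  0.0002, -62.0585,  -2.1861, -24.965 ,   0.0128,   0.012 ,
        -0.    ]), 'ee_pos': array([ 0.1885, -0.5953,  0.2304]), 'tool_rot': array([-3.1029, -0.4799,  0.0004]), 'force': array([-0.6158,  0.0797,  0.6247]), 'wrist_torque': array([ 0.0487, -0.0027, -0.0232]), 'gripper_force': np.float64(0.0), 'gripper_width': np.float64(0.0857)} 0.0187
top [[0.017, -0.994, 0.11, 0.401], [-1.0, -0.017, -0.001, -0.012], [0.003, -0.11, -0.994, 1.252]]
pin 0.68 [265. 230.] 1218 [0.4358 0.1148 0.0367] [[0.409, 0.013, -0.003], [0.462, 0.22, 0.048]]
holder 0.92 [366. 197.] 2208 [ 0.5303 -0.1653  0.0109] [[0.481, -0.276, 0.001], [0.578, -0.054, 0.079]]
timer 0.68 [406. 146.] 398 [ 0.6688 -0.2595  0.0343] [[0.644, -0.289, 0.013], [0.7, -0.234, 0.045]]
honey 0.96 [325. 150.] 578 [ 0.6491 -0.0388  0.086 ] [[0.626, -0.069, -0.003], [0.683, -0.01, 0.092]]
spice 0.55 [378. 1
[... 1258 characters left out ...]
 0.049]]
spice 0.91 [402. 255.] 795 [ 0.6438 -0.1913  0.0776] [[0.628, -0.201, 0.001], [0.698, -0.149, 0.109]]
pin 0.97 [284. 188.] [0.4308 0.1188 0.023 ]
pin 0.43 [350. 256.] [ 0.5435 -0.1373  0.023 ]
pin_end_a 0.97 [286. 211.] [0.4212 0.038  0.023 ]
pin_end_a 0.65 [283. 164.] [0.444  0.2148 0.023 ]
pin_end_b 0.97 [286. 211.] [0.4212 0.038  0.023 ]
pin_end_b 0.65 [283. 164.] [0.444  0.2148 0.023 ]
seat_a 0.88 [352. 294.] [ 0.5136 -0.2496  0.05  ]
seat_a 0.77 [348. 232.] [ 0.553  -0.0861  0.05  ]
seat_b 0.88 [352. 294.] [ 0.5136 -0.2496  0.05  ]
seat_b 0.77 [348. 232.] [ 0.553  -0.0861  0.05  ]
holder 0.75 [346. 269.] [ 0.5308 -0.1562  0.    ]
mouth 0.74 [346. 260.] [ 0.5202 -0.1763  0.069 ]
```

View pics/top1.png

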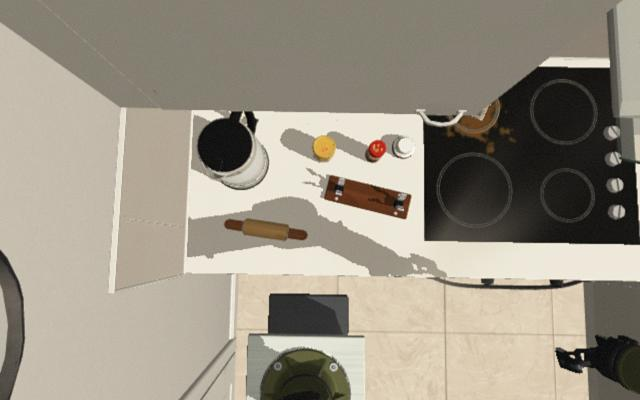

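View pics/side1.png

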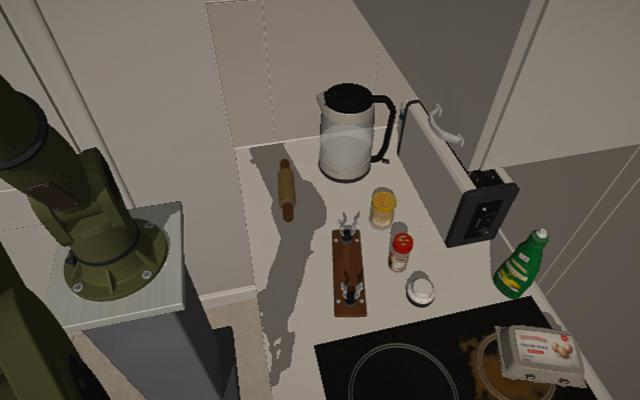

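```bash
cat > b.py <<'E'
from h import *
np.set_printoptions(precision=4,suppress=True)
# pin + holder geometry by depth, both cameras fused
B=[];H=[]
for n in('top','side'):
    c=cam(n);P=cloud(c).reshape(-1,3)
    B.append(P[(P[:,0]>.39)&(P[:,0]<.48)&(P[:,1]>-.01)&(P[:,1]<.25)&(P[:,2]>.015)&(P[:,2]<.06)])
    H.append(P[(P[:,0]>.47)&(P[:,0]<.59)&(P[:,1]>-.30)&(P[:,1]<-.03)&(P[:,2]>.006)&(P[:,2]<.12)])
for n,b,h in zip(('top','side'),B,H):
    top=b[b[:,2]>.040]; m=top[:,:2].mean(0); u,s,v=np.linalg.svd(top[:,:2]-m); d=v[0]*np.sign(v[0][1])
    t=(b[:,:2]-m)@d; tb=(top[:,:2]-m)@d; print(n,'pin top mean',m,'dir',d,np.degrees(np.arctan2(-d[0],d[1])),'ext',np.percentile(t,[1,99]),'barrel',np.percentile(tb,[1,99]),'maxz',np.percentile(b[:,2],99))
    bar=h[(h[:,2]<.020)].astype(np.float32); r=cv2.minAreaRect(bar[:,:2]); print('bar rect',r,'z',np.median(bar[:,2]))
    for sgn in(1,-1):
        k=h[(h[:,2]>.030)&(sgn*(h[:,1]+.165)>0)]; print('clip',sgn,len(k),k.mean(0),k.min(0),k.max(0),np.percentile(k[:,2],[50,90,98]))
E
python3 b.py
```

```text
top pin top mean [0.4357 0.114 ] dir [0.1368 0.9906] -7.863226985016908 ext [-0.1074  0.1093] barrel [-0.0656  0.0598] maxz 0.04825341919437781Traceback (most recent call last):
  File "b.py", line 12, in <module>
    bar=h[(h[:,2]<.020)].astype(np.float32); r=cv2.minAreaRect(bar[:,:2]); print('bar rect',r,'z',np.median(bar[:,2]))
                                               ~~~~~~~~~~~~~~~^^^^^^^^^^^
cv2.error: OpenCV(4.12.0) /io/opencv/modules/imgproc/src/convhull.cpp:143: error: (-215:Assertion failed) total >= 0 && (depth == CV_32F || depth == CV_32S) in function 'convexHull'
```

The top view shows the pin at (265,230), holder at (366,197), honey (324,149), spice (377,150), timer (404,147) and a kettle at (235,155). The side view shows both clips, at (348,228) and (352,292).

```bash
sed -i 's/bar\[:,:2\])/np.ascontiguousarray(bar[:,:2]))/' b.py; python3 b.py
```

```text
top pin top mean [0.4354 0.1152] dir [0.1226 0.9925] -7.04461077134576 ext [-0.1086  0.108 ] barrel [-0.0599  0.0593] maxz 0.04779945411134438
bar rect ((0.5209594964981079, -0.16326376795768738), (0.24043779075145721, 0.11549492925405502), 83.56934356689453) z 0.010624071
clip 1 124 [ 0.5533 -0.0834  0.0605] [ 0.528  -0.0957  0.0312] [ 0.574  -0.0719  0.0888] [0.059  0.0846 0.0873]
clip -1 122 [ 0.5147 -0.2456  0.0557] [ 0.4894 -0.2578  0.0305] [ 0.5352 -0.2347  0.0823] [0.061  0.0772 0.0818]
side pin top mean [0.4351 0.1093] dir [0.1275 0.9918] -7.322706169007632 ext [-0.1063  0.1087] barrel [-0.0703  0.0644] maxz 0.04936111489611535
bar rect ((0.5287987589836121, -0.16157984733581543), (0.24462340772151947, 0.08306866884231567), 78.10834503173828) z 0.013182606
clip 1 204 [ 0.5508 -0.0863  0.0584] [ 0.5281 -0.0964  0.0301] [ 0.5742 -0.0715  0.0902] [0.0503 0.0849 0.0883]
clip -1 226 [ 0.5129 -0.2488  0.0559] [ 0.4893 -0.2591  0.032 ] [ 0.5358 -0.2358  0.0836] [0.0504 0.08   0.0825]
```

```bash
cat > g.py <<'E'
# usage: g.py x y z thetadeg : tool-frame shift and turn from the present pose (turn first, then shift in turned axes; also unturned)
import sys; from h import *
np.set_printoptions(precision=4,suppress=True)
s=robot.read_state();x,y,z,th=map(float,sys.argv[1:5]);a=np.radians(th)
T=np.array([[np.cos(a),np.sin(a),0],[np.sin(a),-np.cos(a),0],[0,0,-1]])
Rm=R.from_rotvec(s['tool_rot']).as_matrix();d=np.array([x,y,z])-s['ee_pos']
print('t',s['time_s'],'pos',s['ee_pos'],'shift now-axes',Rm.T@d,'shift target-axes',T.T@d,'turn deg',np.degrees(R.from_matrix(Rm.T@T).as_rotvec()),'F',s['force'])
E
python3 g.py 0.47 -0.25 0.23 82.8
```

```text
t 1.5 pos [ 0.1887 -0.5958  0.2313] shift now-axes [ 0.3726 -0.2447  0.0013] shift target-axes [0.3783 0.2357 0.0013] turn deg [ -0.       0.0004 -65.2198] F [-0.7383 -0.332  -0.6769]
```

Emit:
servo_tool --moves '[[0.085,[0.031,-0.02,0],[0,0,0]],[0.085,[0.031,-0.02,0],[0,0,0]],[0.085,[0.031,-0.02,0],[0,0,0]],[0.085,[0.031,-0.02,0],[0,0,0]],[0.085,[0.031,-0.02,0],[0,0,0]],[0.085,[0.031,-0.02,0],[0,0,0]],[0.085,[0.031,-0.02,0],[0,0,0]],[0.085,[0.031,-0.02,0],[0,0,0]],[0.085,[0.031,-0.02,0],[0,0,0]],[0.085,[0.031,-0.02,0],[0,0,0]],[0.085,[0.031,-0.02,0],[0,0,0]],[0.085,[0.031,-0.02,0],[0,0,0]]]'

```text
time_s: 2.5
ee_pos: [0.4718, -0.2532, 0.2316]
tool_rot: [3.104, 0.48, 0.001]
force: [1.2, -1.1, -0.9]
gripper_width: 0.0847
gripper_force: 0.0
```

```bash
python3 g.py 0.4355 0.115 0.16 82.8
```

```text
t 2.5 pos [ 0.4718 -0.2532  0.2316] shift now-axes [ 0.0765 -0.362   0.0714] shift target-axes [ 0.3608 -0.0822  0.0716] turn deg [  0.0365   0.0024 -65.2301] F [ 1.2279 -1.0513 -0.9036]
```

Emit:
servo_tool --moves '[[0.085,[0,0,0],[0,0,-6.52]],[0.085,[0,0,0],[0,0,-6.52]],[0.085,[0,0,0],[0,0,-6.52]],[0.085,[0,0,0],[0,0,-6.52]],[0.085,[0,0,0],[0,0,-6.52]],[0.085,[0,0,0],[0,0,-6.52]],[0.085,[0,0,0],[0,0,-6.52]],[0.085,[0,0,0],[0,0,-6.52]],[0.085,[0,0,0],[0,0,-6.52]],[0.085,[0,0,0],[0,0,-6.52]]]'

```text
time_s: 3.33
ee_pos: [0.4709, -0.2548, 0.2314]
tool_rot: [2.351, 2.083, 0.0]
force: [-1.2, 0.2, -0.1]
gripper_width: 0.0851
gripper_force: 0.0
```

Emit:
servo_tool --moves '[[0.085,[0.03,-0.007,0.006],[0,0,0]],[0.085,[0.03,-0.007,0.006],[0,0,0]],[0.085,[0.03,-0.007,0.006],[0,0,0]],[0.085,[0.03,-0.007,0.006],[0,0,0]],[0.085,[0.03,-0.007,0.006],[0,0,0]],[0.085,[0.03,-0.007,0.006],[0,0,0]],[0.085,[0.03,-0.007,0.006],[0,0,0]],[0.085,[0.03,-0.007,0.006],[0,0,0]],[0.085,[0.03,-0.007,0.006],[0,0,0]],[0.085,[0.03,-0.007,0.006],[0,0,0]],[0.085,[0.03,-0.007,0.006],[0,0,0]],[0.085,[0.03,-0.007,0.006],[0,0,0]]]'

```text
time_s: 4.33
ee_pos: [0.4327, 0.1144, 0.1593]
tool_rot: [2.357, 2.076, 0.001]
force: [0.9, 0.3, -0.0]
gripper_width: 0.0848
gripper_force: 0.0
```

```bash
python3 g.py 0.4355 0.115 0.010 82.8
```

```text
t 4.3333 pos [0.4327 0.1144 0.1593] shift now-axes [0.001  0.0026 0.1493] shift target-axes [0.001  0.0027 0.1493] turn deg [ 0.0426 -0.0054 -0.0507] F [ 0.9294  0.2912 -0.0267]
```

Emit:
servo_tool --moves '[[0.085,[0.001,0.0026,0.02],[0,0,0]],[0.085,[0,0,0.025],[0,0,0]],[0.085,[0,0,0.025],[0,0,0]],[0.085,[0,0,0.025],[0,0,0]],[0.085,[0,0,0.025],[0,0,0]],[0.085,[0,0,0.02],[0,0,0]],[0.085,[0,0,0.01],[0,0,0]],[0.085,[0,0,0.005],[0,0,0]],[0.085,[0,0,0],[0,0,0]]]'

```text
time_s: 5.08
ee_pos: [0.4352, 0.1137, 0.0036]
tool_rot: [-2.356, -2.077, 0.002]
force: [-0.0, 0.3, -0.7]
gripper_width: 0.0849
gripper_force: 0.0
```

Emit:
servo_tool --force 35 --moves '[[0.03,[0,0,0],[0,0,0]],[0.03,[0,0,0],[0,0,0]],[0.03,[0,0,0],[0,0,0]],[0.03,[0,0,0],[0,0,0]],[0.03,[0,0,0],[0,0,0]],[0.03,[0,0,0],[0,0,0]],[0.03,[0,0,0],[0,0,0]],[0.03,[0,0,0],[0,0,0]]]'

```text
time_s: 5.75
ee_pos: [0.4361, 0.1137, 0.0052]
tool_rot: [2.357, 2.076, 0.002]
force: [-1.0, -0.2, 4.9]
gripper_width: 0.0453
gripper_force: 34.9
```

Emit:
servo_tool --moves '[[0.03,[0,0,-0.008],[0,0,0]],[0.03,[0,0,-0.02],[0,0,0]],[0.03,[0,0,-0.025],[0,0,0]],[0.03,[0,0,-0.025],[0,0,0]],[0.03,[0,0,-0.025],[0,0,0]],[0.03,[0,0,-0.025],[0,0,0]],[0.03,[0,0,-0.025],[0,0,0]],[0.03,[0,0,-0.01],[0,0,0]],[0.03,[0,0,0],[0,0,0]]]'

```text
time_s: 6.5
ee_pos: [0.4365, 0.1139, 0.1695]
tool_rot: [2.356, 2.075, 0.006]
force: [0.2, 0.0, -3.8]
gripper_width: 0.0448
gripper_force: 37.2
```

```bash
cat > p.py <<'E'
import sys; from h import *
np.set_printoptions(precision=4,suppress=True)
s=robot.read_state();print('t',s['time_s'],'pos',s['ee_pos'],'F',s['force'],s['gripper_width'])
# pin points near the expected axis: cylinder of radius .035 about a line (argv: cx cy cz theta)
cx,cy,cz,th=map(float,sys.argv[1:5]);a=np.radians(th);d=np.array([np.cos(a),np.sin(a),0]);c0=np.array([cx,cy,cz]);n=np.array([d[1],-d[0],0])
for nm in('top','side'):
    c=cam(nm,sys.argv[5]+nm+'.png' if len(sys.argv)>5 else None);P=cloud(c)
    for r in robot.regions_of('pin',nm)[:1]:
        m=r['pixels']&(c['range_z']>0);Q=P[m]-c0;t=Q@d;w=Q@n
        k=(abs(w)<.035)&(abs(t)<.15)&(abs(Q[:,2])<.05);t,w,z=t[k],w[k],Q[k,2]
        print(nm,round(r['confidence'],2),'ext',np.percentile(t,[1,99]))
        for lo,hi in((-.115,-.095),(-.09,-.065),(-.055,-.02),(.02,.055),(.065,.09),(.095,.115)):
            j=(t>lo)&(t<hi)
            if j.sum()>8: print('  t',lo,hi,j.sum(),'w mid',np.percentile(w[j],[3,97]).mean(),'span',np.ptp(np.percentile(w[j],[3,97])),'ztop',cz+np.percentile(z[j],95))
    for e in('pin_end_a',):
        for r in robot.landmark_of(e,nm)[:2]:
            q=ray(c,r['centre'],cz);print('  end',round(r['confidence'],2),q,'t,w',(q-c0)@d,(q-c0)@n)
E
python3 p.py 0.436 0.1145 0.187 82.8 a
```

```text
t 6.5 pos [0.4365 0.1139 0.1695] F [ 0.1825  0.0266 -3.8395] 0.044763096341307665
top 0.7 ext [-0.1097 -0.0367]
  t -0.115 -0.095 69 w mid -0.0006154820901752688 span 0.023731208226440807 ztop 0.20160258078025453
  t -0.09 -0.065 122 w mid 0.0004272948944868118 span 0.02548004306833468 ztop 0.20184036841169878
  t -0.055 -0.02 70 w mid 0.00880943554306937 span 0.023907303393655686 ztop 0.21032771945279669
  end 0.58 [0.4325 0.0338 0.187 ] t,w -0.08051670881557553 0.0066245356542403355
side 0.81 ext [-0.1132  0.0277]
  t -0.115 -0.095 114 w mid -0.0013740548696050126 span 0.023936156067107906 ztop 0.19912465212204297
  t -0.09 -0.065 85 w mid -0.0006279258776477371 span 0.02600572015544986 ztop 0.19997979629304266
  t -0.055 -0.02 185 w mid -0.0009803654268988934 span 0.04308355936747403 ztop 0.20893378683576355
  t 0.02 0.055 45 w mid -0.0007893146951139518 span 0.03860227832975516 ztop 0.20942086238152963
  end 0.61 [0.4207 0.0271 0.187 ] t,w -0.08865721302366768 -0.004258340900881109
  end 0.33 [ 0.5186 -0.1781  0.187 ] t,w -0.27992772979431085 0.1186176407039973
```

```bash
python3 g.py 0.5317 -0.1653 0.12 76.7
```

```text
t 6.8 pos [0.4347 0.1134 0.166 ] shift now-axes [-0.2643  0.1313  0.0459] shift target-axes [-0.2489  0.1585  0.046 ] turn deg [-0.1409  0.0469  6.0942] F [ 0.4475  0.3132 -3.8485]
```

Emit:
servo_tool --moves '[[0.03,[0,0,0],[0,0,3.05]],[0.03,[0,0,0],[0,0,3.05]],[0.03,[-0.012,0.008,0],[0,0,0]],[0.03,[-0.027,0.017,0],[0,0,0]],[0.03,[-0.03,0.019,0],[0,0,0]],[0.03,[-0.03,0.019,0],[0,0,0]],[0.03,[-0.03,0.019,0],[0,0,0]],[0.03,[-0.03,0.019,0],[0,0,0]],[0.03,[-0.03,0.019,0],[0,0,0]],[0.03,[-0.03,0.019,0],[0,0,0]],[0.03,[-0.02,0.013,0],[0,0,0]],[0.03,[-0.009,0.006,0],[0,0,0]]]'

```text
time_s: 7.8
ee_pos: [0.5321, -0.1686, 0.1655]
tool_rot: [-2.468, -1.942, 0.003]
force: [0.8, -0.1, -3.6]
gripper_width: 0.045
gripper_force: 37.0
```

Emit:
servo_tool --moves '[[0.03,[0,0,0.01],[0,0,0]],[0.03,[0,0,0.02],[0,0,0]],[0.03,[0,0,0.015],[0,0,0]],[0.03,[0,0,0],[0,0,0]],[0.03,[0,0,0],[0,0,0]],[0.03,[0,0,0],[0,0,0]]]'

```text
time_s: 8.3
ee_pos: [0.5323, -0.1627, 0.1226]
tool_rot: [-2.462, -1.951, -0.001]
force: [-0.6, 0.1, -2.6]
gripper_width: 0.0451
gripper_force: 36.9
```

```bash
python3 g.py 0.5317 -0.1653 0.0645 76.7; python3 p.py 0.5317 -0.1653 0.137 76.7 b
```

```text
t 8.3 pos [ 0.5323 -0.1627  0.1226] shift now-axes [-0.0027 -0.      0.0581] shift target-axes [-0.0027 -0.      0.0581] turn deg [-0.002  -0.0368  0.0797] F [-0.6468  0.0649 -2.5794]
t 8.3 pos [ 0.5323 -0.1627  0.1226] F [-0.6468  0.0649 -2.5794] 0.04505061378465326
top 0.57 ext [0.0231 0.116 ]
  t 0.02 0.055 200 w mid -0.0020776288974837798 span 0.03987709695195114 ztop 0.1629421083446917
  t 0.065 0.09 113 w mid -6.157675611389961e-05 span 0.02583908027375235 ztop 0.15570535649467038
  t 0.095 0.115 79 w mid -0.0005932772889813516 span 0.023951727330889183 ztop 0.15382445762102265
  end 0.94 [ 0.5548 -0.0819  0.137 ] t,w 0.08650508664275323 0.003314586816853361
side 0.69 ext [-0.1097  0.0174]
  t -0.115 -0.095 123 w mid -0.000218625770636003 span 0.02331925854293557 ztop 0.15727274725500517
  t -0.09 -0.065 147 w mid 0.00010048208004009764 span 0.02591369778382823 ztop 0.15713267570247055
  t -0.055 -0.02 326 w mid -0.000312429124486268 span 0.042063309964382026 ztop 0.1657961693194993
  end 0.74 [ 0.5134 -0.2354  0.137 ] t,w -0.07240542220254709 -0.0016788057325901452
```

Emit:
servo_tool --moves '[[0.03,[-0.002,0,0.01],[0,1,0]],[0.03,[0,0,0.015],[0,1,0]],[0.03,[0,0,0.012],[0,0,0]],[0.03,[0,0,0.006],[0,0,0]],[0.03,[0,0,0.003],[0,0,0]],[0.03,[0,0,0],[0,0,0]],[0.03,[0,0,0],[0,0,0]]]'

```text
time_s: 9.18
ee_pos: [0.5322, -0.1649, 0.0765]
tool_rot: [-2.447, -1.935, -0.043]
force: [-0.3, -0.3, -2.5]
gripper_width: 0.0449
gripper_force: 37.1
```

Emit:
servo_tool --moves '[[0.03,[0,0,0.0015],[0,0,0]],[0.03,[0,0,0.0015],[0,0,0]],[0.03,[0,0,0.001],[0,0,0]],[0.03,[0,0,0],[0,0,0]]]'

```text
time_s: 9.52
ee_pos: [0.5319, -0.1649, 0.0723]
tool_rot: [-2.447, -1.935, -0.043]
force: [0.7, -0.0, -2.9]
gripper_width: 0.0446
gripper_force: 37.1
```

```bash
python3 p.py 0.5317 -0.1653 0.09 76.7 c; python3 - <<'E'
import cv2
a=cv2.imread('pics/cside.png')[180:340,260:460];b=cv2.imread('pics/ctop.png')[140:240,290:450]
cv2.imwrite('pics/c1.png',cv2.resize(a,None,fx=3.5,fy=3.5,interpolation=cv2.INTER_CUBIC))
E
```

```text
t 9.5167 pos [ 0.5319 -0.1649  0.0723] F [ 0.6652 -0.0383 -2.9038] 0.044611082001316686
  end 0.9 [ 0.5526 -0.0854  0.09  ] t,w 0.08252520770365318 0.002006890210856702
side 0.96 ext [-0.1113  0.0094]
  t -0.115 -0.095 114 w mid -0.0017189200484797815 span 0.02213700241168472 ztop 0.10266489846248777
  t -0.09 -0.065 141 w mid -0.00045804975135489007 span 0.02655281767867929 ztop 0.10409843624042825
  t -0.055 -0.02 298 w mid -0.0005031434711781236 span 0.04122369841436192 ztop 0.11394903891447342
  end 0.66 [ 0.5118 -0.2432  0.09  ] t,w -0.08043360882437682 -0.0014323375374125093
```

View pics/c1.png

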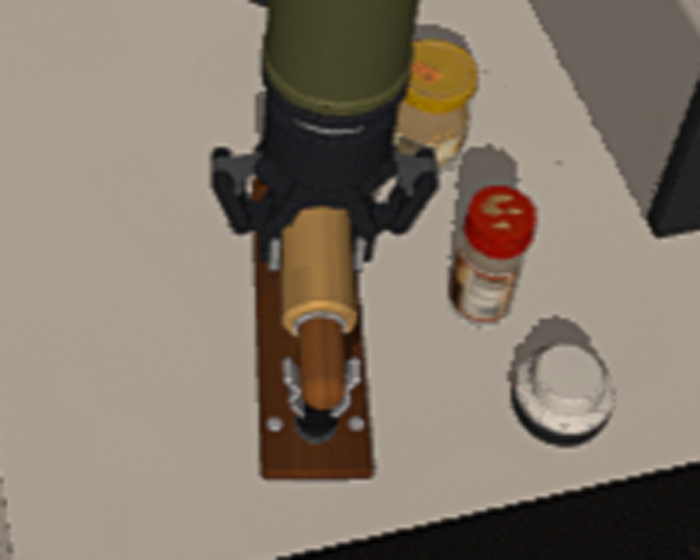

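The near handle (crop 322,380) hangs centred between the −y clip's flares, and the jars are untouched. I'll lower it to contact.

Emit:
servo_tool --moves '[[0.03,[0,0,0.0015],[0,0,0]],[0.03,[0,0,0.0015],[0,0,0]],[0.03,[0,0,0.001],[0,0,0]],[0.03,[0,0,0.001],[0,0,0]],[0.03,[0,0,0],[0,0,0]]]'

```text
time_s: 10.23
ee_pos: [0.5318, -0.1647, 0.067]
tool_rot: [-2.447, -1.935, -0.042]
force: [-0.3, 0.1, -2.7]
gripper_width: 0.0449
gripper_force: 37.1
```

Emit:
servo_tool --moves '[[0.03,[0,0,0.001],[0,0,0]],[0.03,[0,0,0.001],[0,0,0]],[0.03,[0,0,0],[0,0,0]]]'

```text
time_s: 10.48
ee_pos: [0.5319, -0.1646, 0.0651]
tool_rot: [-2.447, -1.935, -0.043]
force: [-0.6, 0.3, -2.8]
gripper_width: 0.0449
gripper_force: 37.1
```

Emit:
servo_tool --moves '[[0.03,[0,0,0.001],[0,0,0]],[0.03,[0,0,0.001],[0,0,0]],[0.03,[0,0,0],[0,0,0]]]'

```text
time_s: 10.73
ee_pos: [0.5319, -0.1645, 0.0631]
tool_rot: [-2.447, -1.935, -0.043]
force: [0.0, 0.7, -3.4]
gripper_width: 0.045
gripper_force: 37.1
```

Emit:
servo_tool --moves '[[0.03,[0,0,0.001],[0,0,0]],[0.03,[0,0,0.001],[0,0,0]],[0.03,[0,0,0],[0,0,0]]]'

```text
time_s: 10.98
ee_pos: [0.5319, -0.1645, 0.0611]
tool_rot: [-2.447, -1.935, -0.042]
force: [-0.3, 0.5, -3.8]
gripper_width: 0.0449
gripper_force: 37.1
```

Emit:
servo_tool --moves '[[0.03,[0,0,0.001],[0,0,0]],[0.03,[0,0,0],[0,0,0]]]'

```text
time_s: 11.15
ee_pos: [0.532, -0.1644, 0.0603]
tool_rot: [-2.447, -1.936, -0.043]
force: [-0.2, 0.1, -1.5]
gripper_width: 0.0447
gripper_force: 37.3
```

Emit:
servo_tool --moves '[[0.03,[0,0,0.001],[0,0,0]],[0.03,[0,0,0],[0,0,0]]]'

```text
time_s: 11.32
ee_pos: [0.5323, -0.1644, 0.0596]
tool_rot: [-2.447, -1.936, -0.043]
force: [-1.0, -0.0, 1.5]
gripper_width: 0.0449
gripper_force: 37.5
```

Emit:
servo_tool --moves '[[0.055,[0,0,0],[0,0,0]],[0.065,[0,0,0],[0,0,0]],[0.085,[0,0,0],[0,0,0]],[0.085,[0,0,0],[0,0,0]],[0.085,[0,0,0],[0,0,0]],[0.085,[0,0,0],[0,0,0]],[0.085,[0,0,0],[0,0,0]]]'

```text
time_s: 11.9
ee_pos: [0.532, -0.1645, 0.0593]
tool_rot: [-2.447, -1.935, -0.043]
force: [0.0, 1.2, 0.3]
gripper_width: 0.0849
gripper_force: 0.0
```

Emit:
servo_tool --moves '[[0.085,[0,0,-0.01],[0,-1,0]],[0.085,[0,0,-0.015],[0,-1,0]],[0.085,[0,0,-0.02],[0,0,0]],[0.085,[0,0,-0.02],[0,0,0]],[0.085,[0,0,-0.015],[0,0,0]]]'

```text
time_s: 12.32
ee_pos: [0.5324, -0.1645, 0.1416]
tool_rot: [2.462, 1.949, 0.001]
force: [0.2, 0.5, 0.2]
gripper_width: 0.0849
gripper_force: 0.0
```

Emit:
servo_tool --moves '[[0.0,[0,0,0],[0,0,0]],[0.0,[0,0,0],[0,0,0]],[0.0,[0,0,0],[0,0,0]],[0.0,[0,0,0],[0,0,0]],[0.0,[0,0,0],[0,0,0]],[0.0,[0,0,0],[0,0,0]],[0.0,[0,0,0],[0,0,0]]]'

```text
time_s: 12.9
ee_pos: [0.5316, -0.165, 0.1388]
tool_rot: [-2.463, -1.948, 0.001]
force: [0.4, -0.5, 0.4]
gripper_width: 0.0006
gripper_force: 0.0
```

```bash
python3 p.py 0.5317 -0.1653 0.08 76.7 d; python3 - <<'E'
import cv2
a=cv2.imread('pics/dside.png')[180:340,260:460]
cv2.imwrite('pics/d1.png',cv2.resize(a,None,fx=3.5,fy=3.5,interpolation=cv2.INTER_CUBIC))
E
```

```text
t 12.9 pos [ 0.5316 -0.165   0.1388] F [ 0.4246 -0.4855  0.4435] 0.0006440279128937453
top 0.97 ext [0.0052 0.1135]
  t 0.02 0.055 229 w mid -0.0016834887960209335 span 0.041011785055529416 ztop 0.10254865218581748
  t 0.065 0.09 102 w mid -0.0013158105303440306 span 0.024861103225548638 ztop 0.09457479149654084
  t 0.095 0.115 71 w mid -0.0009001375179231875 span 0.023841697273796144 ztop 0.09486682000677116
  end 0.93 [ 0.5568 -0.0821  0.08  ] t,w 0.08673995596225133 0.005288480681121419
side 0.59 ext [-0.11    0.0511]
  t -0.115 -0.095 112 w mid 0.0005104620499858242 span 0.024167159094118738 ztop 0.08856361442967146
  t -0.09 -0.065 139 w mid -0.00037142924659573986 span 0.025560216844898113 ztop 0.09086378573862834
  t -0.055 -0.02 283 w mid -0.0003640365001240011 span 0.04082666643330064 ztop 0.10099198254556321
  t 0.02 0.055 99 w mid -0.000579315126539786 span 0.040455128946760385 ztop 0.1012946150811376
  end 0.88 [ 0.5071 -0.2459  0.08  ] t,w -0.08405450171135782 -0.005426546387392935
  end 0.75 [ 0.5498 -0.0756  0.08  ] t,w 0.09145693181184639 -0.0030168352565869104
```

View pics/d1.png

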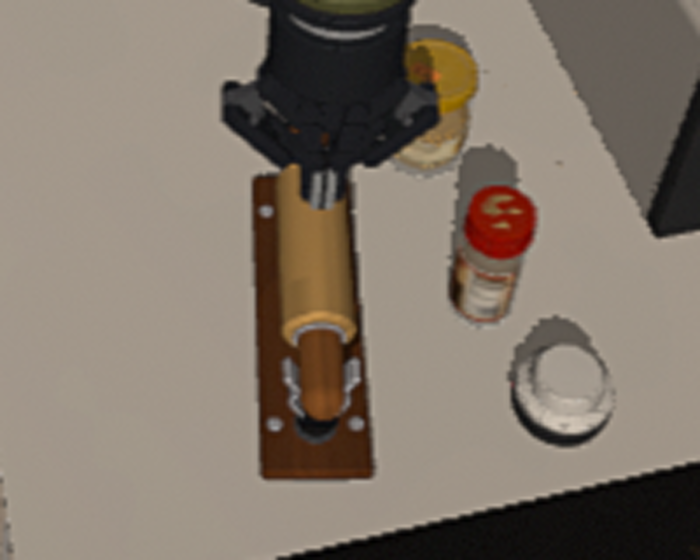

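The pin rests loosely in both mouths: axis about 80 mm up at the +y end and 77 mm at the −y end, at crop (320,260). Next I'll press the +y side.

```bash
python3 g.py 0.5420 -0.1205 0.107 76.7
```

```text
t 13.2 pos [ 0.5319 -0.165   0.1393] shift now-axes [ 0.0457 -0.0004  0.0323] shift target-axes [ 0.0457 -0.0004  0.0323] turn deg [-0.0028 -0.0032 -0.0218] F [-0.4363  0.8553  0.1583]
```

Emit:
servo_tool --moves '[[0.0,[0.015,0,0],[0,0,0]],[0.0,[0.02,0,0],[0,0,0]],[0.0,[0.011,0,0.01],[0,0,0]],[0.0,[0,0,0.015],[0,0,0]],[0.0,[0,0,0.005],[0,0,0]],[0.0,[0,0,0.001],[0,0,0]],[0.0,[0,0,0],[0,0,0]],[0.0,[0,0,0],[0,0,0]]]'

```text
time_s: 13.87
ee_pos: [0.5427, -0.1208, 0.1087]
tool_rot: [2.465, 1.947, 0.0]
force: [0.2, 0.3, -0.3]
gripper_width: -0.0002
gripper_force: 0.0
```

Emit:
servo_tool --moves '[[0.0,[0,0,0.001],[0,0,0]],[0.0,[0,0,0.001],[0,0,0]],[0.0,[0,0,0.001],[0,0,0]],[0.0,[0,0,0.001],[0,0,0]]]'

```text
time_s: 14.2
ee_pos: [0.5425, -0.1204, 0.1044]
tool_rot: [2.464, 1.948, 0.0]
force: [-0.2, 0.4, -0.2]
gripper_width: -0.0001
gripper_force: 0.0
```

Emit:
servo_tool --moves '[[0.0,[0,0,0.001],[0,0,0]],[0.0,[0,0,0.001],[0,0,0]]]'

```text
time_s: 14.37
ee_pos: [0.5425, -0.1203, 0.1022]
tool_rot: [-2.464, -1.949, 0.0]
force: [0.1, -0.3, 0.4]
gripper_width: 0.0
gripper_force: 0.1
```

Emit:
servo_tool --moves '[[0.0,[0,0,0.001],[0,0,0]],[0.0,[0,0,0.001],[0,0,0]]]'

```text
time_s: 14.53
ee_pos: [0.5427, -0.1201, 0.1005]
tool_rot: [2.464, 1.949, 0.001]
force: [0.2, 0.6, 4.3]
gripper_width: 0.0001
gripper_force: 2.2
```

Contact at about 0.1015. I'll continue in small steps.

Emit:
servo_tool --moves '[[0.0,[0,0,0.001],[0,0,0]],[0.0,[0,0,0.001],[0,0,0]]]'

```text
time_s: 14.7
ee_pos: [0.5433, -0.12, 0.0991]
tool_rot: [2.463, 1.948, 0.002]
force: [-1.2, 0.8, 10.8]
gripper_width: -0.0
gripper_force: 5.5
```

Emit:
servo_tool --moves '[[0.0,[0,0,0.001],[0,0,0]],[0.0,[0,0,0.001],[0,0,0]]]'

```text
time_s: 14.87
ee_pos: [0.5438, -0.1202, 0.0977]
tool_rot: [2.462, 1.947, 0.003]
force: [-0.6, -0.1, 13.5]
gripper_width: -0.0003
gripper_force: 7.0
```

Emit:
servo_tool --moves '[[0.0,[0,0,0.001],[0,0,0]],[0.0,[0,0,0.001],[0,0,0]]]'

```text
time_s: 15.03
ee_pos: [0.5442, -0.12, 0.0961]
tool_rot: [2.462, 1.947, 0.005]
force: [-1.8, 1.0, 14.6]
gripper_width: 0.0
gripper_force: 7.7
```

Emit:
servo_tool --moves '[[0.0,[0,0,0.001],[0,0,0]],[0.0,[0,0,0.001],[0,0,0]]]'

```text
time_s: 15.2
ee_pos: [0.5444, -0.1197, 0.0942]
tool_rot: [2.461, 1.947, 0.005]
force: [-1.0, 0.2, 13.7]
gripper_width: 0.0001
gripper_force: 7.1
```

Emit:
servo_tool --moves '[[0.0,[0,-0.0005,0.001],[0,0,0]],[0.0,[0,-0.0005,0.001],[0,0,0]]]'

```text
time_s: 15.37
ee_pos: [0.5438, -0.1193, 0.092]
tool_rot: [2.461, 1.948, 0.006]
force: [1.4, 1.7, 9.4]
gripper_width: -0.0006
gripper_force: 4.9
```

Emit:
servo_tool --moves '[[0.0,[0,0,0.001],[0,0,0]],[0.0,[0,0,0.001],[0,0,0]]]'

```text
time_s: 15.53
ee_pos: [0.5429, -0.1194, 0.0891]
tool_rot: [2.462, 1.949, 0.004]
force: [-0.3, 0.2, -0.3]
gripper_width: -0.0003
gripper_force: 0.0
```

Emit:
servo_tool --moves '[[0.0,[0,0,0.001],[0,0,0]]]'

```text
time_s: 15.62
ee_pos: [0.5415, -0.12, 0.0873]
tool_rot: [2.464, 1.949, -0.0]
force: [0.2, 0.8, 0.2]
gripper_width: -0.0003
gripper_force: 0.0
```

Emit:
servo_tool --moves '[[0.0,[0,0,0.001],[0,0,0]]]'

```text
time_s: 15.7
ee_pos: [0.541, -0.1203, 0.0859]
tool_rot: [-2.464, -1.948, 0.001]
force: [0.2, 0.2, -0.5]
gripper_width: -0.0001
gripper_force: 0.0
```

Emit:
servo_tool --moves '[[0.0,[0,0.0005,0.001],[0,0,0]],[0.0,[0,0,0.001],[0,0,0]]]'

```text
time_s: 15.87
ee_pos: [0.542, -0.1205, 0.0847]
tool_rot: [2.464, 1.948, -0.001]
force: [-2.7, -1.0, 15.0]
gripper_width: 0.0
gripper_force: 7.6
```

Emit:
servo_tool --moves '[[0.0,[0,0,0.001],[0,0,0]]]'

```text
time_s: 15.95
ee_pos: [0.5425, -0.1207, 0.0844]
tool_rot: [2.463, 1.947, 0.0]
force: [-3.2, -0.9, 20.4]
gripper_width: -0.0003
gripper_force: 10.3
```

Emit:
servo_tool --moves '[[0.0,[0,0,0.001],[0,0,0]]]'

```text
time_s: 16.03
ee_pos: [0.543, -0.1208, 0.0841]
tool_rot: [2.462, 1.946, 0.001]
force: [-4.3, -0.9, 26.2]
gripper_width: -0.0002
gripper_force: 13.0
```

Emit:
servo_tool --moves '[[0.0,[0,0,0.001],[0,0,0]]]'

```text
time_s: 16.12
ee_pos: [0.5435, -0.1211, 0.0838]
tool_rot: [2.461, 1.945, 0.002]
force: [-4.0, -2.4, 31.1]
gripper_width: -0.0001
gripper_force: 15.7
```

Emit:
servo_tool --moves '[[0.0,[0,0,-0.004],[0,0,0]],[0.0,[0,0,-0.02],[0,0,0]],[0.0,[0,0,-0.025],[0,0,0]],[0.0,[-0.02,0,0],[0,0,0]],[0.0,[-0.035,0,0],[0,0,0]],[0.0,[-0.03,0,0],[0,0,0]],[0.0,[-0.008,0,0],[0,0,0]],[0.0,[0,0,0],[0,0,0]]]'

```text
time_s: 16.78
ee_pos: [0.519, -0.2143, 0.1296]
tool_rot: [-2.469, -1.942, 0.003]
force: [-0.5, 0.0, 0.1]
gripper_width: -0.0
gripper_force: 0.0
```

```bash
python3 p.py 0.5317 -0.1653 0.07 76.7 e; cat > q.py <<'E'
import cv2,sys
a=cv2.imread('pics/%sside.png'%sys.argv[1])[190:330,280:430]
b=cv2.imread('pics/%stop.png'%sys.argv[1])[140:240,300:440]
f=lambda i:cv2.resize(i,(400,int(i.shape[0]*400/i.shape[1])),interpolation=cv2.INTER_CUBIC)
a,b=f(a),f(b);h=max(a.shape[0],b.shape[0]);p=lambda i:cv2.copyMakeBorder(i,0,h-i.shape[0],0,0,cv2.BORDER_CONSTANT)
cv2.imwrite('pics/%s1.png'%sys.argv[1],cv2.hconcat([p(a),p(b)]))
E
python3 q.py e
```

```text
t 16.7833 pos [ 0.519  -0.2143  0.1296] F [-0.5001  0.0006  0.0521] -8.804887322650005e-06
top 0.78 ext [-0.0474  0.1104]
  t -0.055 -0.02 166 w mid -0.0017669084173159953 span 0.04037080143169003 ztop 0.09164238703884431
  t 0.02 0.055 229 w mid -0.001085140108074395 span 0.041346561366265154 ztop 0.08587489386810065
  t 0.065 0.09 100 w mid -0.00043152484419940913 span 0.026637263024983693 ztop 0.07405924296654107
  t 0.095 0.115 64 w mid -0.0013627486592386016 span 0.022912448779486977 ztop 0.07200160140008956
  end 0.94 [ 0.5145 -0.2447  0.07  ] t,w -0.08123158419800408 0.0014830581116259353
  end 0.77 [ 0.5507 -0.0841  0.07  ] t,w 0.08337319229482361 -0.000229313245842833
side 0.9 ext [-0.1116  0.006 ]
  t -0.115 -0.095 118 w mid -0.00019453064261702215 span 0.023500149592916228 ztop 0.0899615131977139
  t -0.09 -0.065 129 w mid -0.0002733787762658549 span 0.025659386570713174 ztop 0.08896840155580128
  t -0.055 -0.02 259 w mid -0.0008083316003643284 span 0.0423736005879948 ztop 0.09359677250930035
  end 0.95 [ 0.5067 -0.2384  0.07  ] t,w -0.07691951257931269 -0.007512133043925859
```

View pics/e1.png

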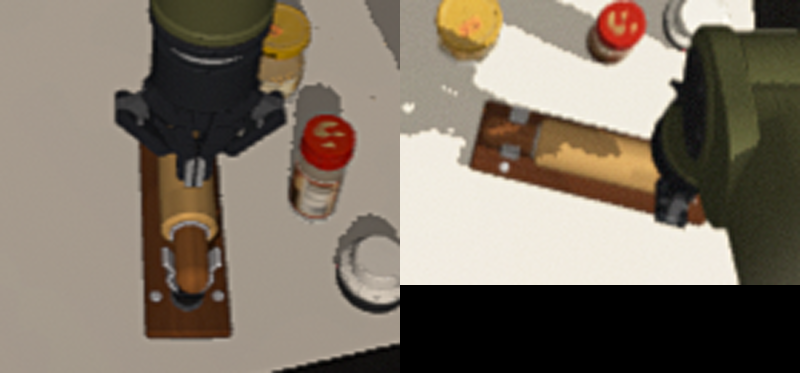

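The +y handle sits deep between its clip arms (right crop, 515,130). The −y end is still up in its mouth (left crop, 190,260).

```bash
cat > k.py <<'E'
from h import *
np.set_printoptions(precision=4,suppress=True)
a=np.radians(76.7);d=np.array([np.cos(a),np.sin(a),0]);n=np.array([d[1],-d[0],0]);c0=np.array([.5317,-.1653,0])
for nm in('top','side'):
    Q=cloud(cam(nm)).reshape(-1,3)-c0;t=Q@d;w=Q@n
    for s in(1,-1):
        for g in(1,-1):
            k=(abs(t*s-.084)<.010)&(w*g>.0155)&(w*g<.03)&(Q[:,2]>.04)&(Q[:,2]<.11)
            if k.sum()>3: print(nm,'clip','ab'[s<0],'near' if g<0 else 'far',k.sum(),'tip z',np.percentile(Q[k,2],[80,97]),'w',np.percentile(w[k]*g,[50,97]))
E
python3 k.py; python3 g.py 0.5208 -0.2101 0.097 76.7
```

```text
top clip a far 25 tip z [0.0814 0.0846] w [0.0198 0.0243]
top clip a near 22 tip z [0.0831 0.0844] w [0.0209 0.0248]
top clip b near 7 tip z [0.079  0.0796] w [0.0199 0.0229]
side clip b far 38 tip z [0.0792 0.0805] w [0.0184 0.0225]
side clip b near 29 tip z [0.0797 0.0812] w [0.018  0.0222]
t 17.1833 pos [ 0.5209 -0.2094  0.1304] shift now-axes [-0.0007  0.      0.0334] shift target-axes [-0.0007  0.      0.0334] turn deg [ 0.0036 -0.0191  0.0885] F [-0.7799  0.1067  0.0817]
```

Emit:
servo_tool --moves '[[0.0,[-0.0005,0,0.01],[0,0,0]],[0.0,[0,0,0.012],[0,0,0]],[0.0,[0,0,0.006],[0,0,0]],[0.0,[0,0,0.003],[0,0,0]],[0.0,[0,0,0],[0,0,0]],[0.0,[0,0,0],[0,0,0]]]'

```text
time_s: 17.68
ee_pos: [0.5205, -0.211, 0.0992]
tool_rot: [-2.464, -1.949, -0.0]
force: [-0.4, 0.6, 0.8]
gripper_width: -0.0
gripper_force: 0.0
```

Emit:
servo_tool --moves '[[0.0,[0,0,0.001],[0,0,0]],[0.0,[0,0,0.001],[0,0,0]]]'

```text
time_s: 17.85
ee_pos: [0.5208, -0.2112, 0.0977]
tool_rot: [2.464, 1.948, 0.001]
force: [-0.4, -0.2, 1.0]
gripper_width: 0.0001
gripper_force: 0.0
```

Emit:
servo_tool --moves '[[0.0,[0,0,0.001],[0,0,0]],[0.0,[0,0,0.001],[0,0,0]]]'

```text
time_s: 18.02
ee_pos: [0.5206, -0.2112, 0.0955]
tool_rot: [2.464, 1.948, 0.0]
force: [0.6, 0.6, -0.4]
gripper_width: -0.0
gripper_force: 0.0
```

Emit:
servo_tool --moves '[[0.0,[0,0,0.001],[0,0,0]]]'

```text
time_s: 18.1
ee_pos: [0.5205, -0.2112, 0.0944]
tool_rot: [2.464, 1.948, 0.0]
force: [0.6, 0.1, 0.2]
gripper_width: 0.0001
gripper_force: 0.0
```

Emit:
servo_tool --moves '[[0.0,[0,0,0.001],[0,0,0]]]'

```text
time_s: 18.18
ee_pos: [0.5204, -0.2112, 0.0933]
tool_rot: [2.464, 1.949, 0.0]
force: [0.2, -0.7, 1.6]
gripper_width: 0.0
gripper_force: 0.4
```

Emit:
servo_tool --moves '[[0.0,[0,0,0.001],[0,0,0]],[0.0,[0,0,0.001],[0,0,0]]]'

```text
time_s: 18.35
ee_pos: [0.5209, -0.2115, 0.0919]
tool_rot: [2.463, 1.948, 0.0]
force: [-1.4, -0.9, 9.6]
gripper_width: -0.0001
gripper_force: 4.6
```

Emit:
servo_tool --moves '[[0.0,[0,0,0.001],[0,0,0]],[0.0,[0,0,0.001],[0,0,0]]]'

```text
time_s: 18.52
ee_pos: [0.521, -0.212, 0.0904]
tool_rot: [2.463, 1.947, -0.0]
force: [-2.9, -1.0, 12.8]
gripper_width: -0.0004
gripper_force: 6.5
```

Emit:
servo_tool --moves '[[0.0,[0,0,0.001],[0,0,0]]]'

```text
time_s: 18.6
ee_pos: [0.521, -0.2122, 0.0896]
tool_rot: [2.463, 1.946, -0.0]
force: [-3.0, -1.5, 13.6]
gripper_width: -0.0001
gripper_force: 7.0
```

Emit:
servo_tool --moves '[[0.0,[0,0,0.001],[0,0,0]]]'

```text
time_s: 18.68
ee_pos: [0.521, -0.2124, 0.0888]
tool_rot: [2.462, 1.946, -0.0]
force: [-2.9, -3.5, 14.9]
gripper_width: -0.0002
gripper_force: 7.4
```

Emit:
servo_tool --moves '[[0.0,[0,0,0.001],[0,0,0]]]'

```text
time_s: 18.77
ee_pos: [0.521, -0.2127, 0.0879]
tool_rot: [2.462, 1.945, -0.001]
force: [-2.9, -2.5, 16.2]
gripper_width: 0.0001
gripper_force: 7.4
```

Emit:
servo_tool --moves '[[0.0,[0,0,0.001],[0,0,0]]]'

```text
time_s: 18.85
ee_pos: [0.5209, -0.2129, 0.0869]
tool_rot: [2.463, 1.945, -0.001]
force: [-2.8, -3.3, 13.6]
gripper_width: -0.0002
gripper_force: 7.0
```

Emit:
servo_tool --moves '[[0.0,[0,0,0.001],[0,0,0]]]'

```text
time_s: 18.93
ee_pos: [0.5208, -0.213, 0.0858]
tool_rot: [2.463, 1.945, -0.001]
force: [-2.6, -3.1, 11.9]
gripper_width: 0.0002
gripper_force: 6.3
```

Emit:
servo_tool --moves '[[0.0,[0,0,0.001],[0,0,0]]]'

```text
time_s: 19.02
ee_pos: [0.5207, -0.2132, 0.0846]
tool_rot: [2.463, 1.945, -0.002]
force: [-1.9, -4.3, 11.0]
gripper_width: -0.0002
gripper_force: 5.2
```

Emit:
servo_tool --moves '[[0.0,[0,0,0.001],[0,0,0]]]'

```text
time_s: 19.1
ee_pos: [0.5205, -0.2133, 0.0834]
tool_rot: [2.463, 1.945, -0.002]
force: [-1.5, -4.7, 7.6]
gripper_width: -0.0001
gripper_force: 3.9
```

Emit:
servo_tool --moves '[[0.0,[0,0,0.001],[0,0,0]]]'

```text
time_s: 19.18
ee_pos: [0.5204, -0.2131, 0.0821]
tool_rot: [2.464, 1.945, -0.002]
force: [-2.2, -2.0, 4.0]
gripper_width: 0.0
gripper_force: 1.8
```

Emit:
servo_tool --moves '[[0.0,[0,0,0.001],[0,0,0]]]'

```text
time_s: 19.27
ee_pos: [0.5205, -0.212, 0.0806]
tool_rot: [2.464, 1.947, -0.0]
force: [0.4, -0.3, -0.2]
gripper_width: 0.0001
gripper_force: 0.0
```

Snapped. Now I'll press to the firm stop.

Emit:
servo_tool --moves '[[0.0,[0,0,0.001],[0,0,0]]]'

```text
time_s: 19.35
ee_pos: [0.5205, -0.211, 0.0792]
tool_rot: [-2.464, -1.949, -0.0]
force: [-0.4, 0.6, -0.3]
gripper_width: 0.0
gripper_force: 0.0
```

Emit:
servo_tool --moves '[[0.0,[0,0,0.001],[0,0,0]]]'

```text
time_s: 19.43
ee_pos: [0.5204, -0.2107, 0.078]
tool_rot: [-2.463, -1.949, -0.0]
force: [-0.1, 0.2, 0.2]
gripper_width: 0.0001
gripper_force: 0.0
```

Emit:
servo_tool --moves '[[0.0,[0,0,0.001],[0,0,0]]]'

```text
time_s: 19.52
ee_pos: [0.5204, -0.2107, 0.0769]
tool_rot: [-2.463, -1.949, -0.0]
force: [-0.7, 0.4, -0.1]
gripper_width: -0.0001
gripper_force: 0.0
```

Emit:
servo_tool --moves '[[0.0,[0,0,0.001],[0,0,0]]]'

```text
time_s: 19.6
ee_pos: [0.5208, -0.2108, 0.0765]
tool_rot: [2.464, 1.949, 0.001]
force: [-2.2, 1.4, 12.7]
gripper_width: -0.0004
gripper_force: 6.5
```

Emit:
servo_tool --moves '[[0.0,[0,0,0.001],[0,0,0]]]'

```text
time_s: 19.68
ee_pos: [0.5211, -0.2108, 0.0763]
tool_rot: [2.463, 1.949, 0.001]
force: [-4.2, 1.2, 20.0]
gripper_width: 0.0002
gripper_force: 10.2
```

Emit:
servo_tool --moves '[[0.0,[0,0,0.0005],[0,0,0]]]'

```text
time_s: 19.77
ee_pos: [0.5213, -0.2109, 0.0763]
tool_rot: [2.462, 1.948, 0.001]
force: [-3.6, 0.5, 19.7]
gripper_width: -0.0004
gripper_force: 10.1
```

Emit:
servo_tool --moves '[[0.0,[0,0,0.0005],[0,0,0]],[0.0,[0,0,-0.004],[0,0,0]],[0.0,[0,0,-0.02],[0,0,0]],[0.0,[0,0,-0.035],[0,0,0]],[0.0,[0,0,-0.035],[0,0,0]],[0.0,[-0.02,-0.02,0],[0,0,0]],[0.0,[-0.02,-0.03,0],[0,0,0]],[0.0,[-0.02,-0.03,0],[0,0,0]],[0.0,[-0.02,-0.03,0],[0,0,0]],[0.0,[-0.01,-0.02,0],[0,0,0]],[0.0,[0,0,0],[0,0,0]],[0.0,[0,0,0],[0,0,0]]]'

```text
time_s: 20.77
ee_pos: [0.3722, -0.2693, 0.1684]
tool_rot: [2.466, 1.946, -0.001]
force: [-0.1, -0.3, 0.3]
gripper_width: -0.0001
gripper_force: 0.0
```

```bash
python3 p.py 0.5317 -0.1653 0.06 76.7 f; python3 k.py; python3 q.py f; python3 a.py | grep -E "timer|honey|spice"
```

```text
t 20.7667 pos [ 0.3722 -0.2693  0.1684] F [-0.1229 -0.2886  0.2912] -6.517063411881188e-05
top 0.68 ext [-0.1076  0.1095]
  t -0.115 -0.095 56 w mid 0.00013173821747520468 span 0.023271953071606316 ztop 0.06551378763642007
  t -0.09 -0.065 91 w mid 0.00010954394645931037 span 0.025384673097123826 ztop 0.06698106065790432
  t -0.055 -0.02 230 w mid -0.0007686498144325472 span 0.04165283121686329 ztop 0.07697206506726503
  t 0.02 0.055 221 w mid -0.0008010512804927285 span 0.04161511539213647 ztop 0.0797614200627319
  t 0.065 0.09 92 w mid -0.00018030118447363765 span 0.024390953228406953 ztop 0.07277103762181711
  t 0.095 0.115 65 w mid -0.0013105592923285583 span 0.02268351879424623 ztop 0.07301386614670849
  end 0.69 [ 0.5196 -0.2419  0.06  ] t,w -0.07729897954446607 0.00586952179483458
  end 0.66 [ 0.5527 -0.0799  0.06  ] t,w 0.08793599575479534 0.0007436214325088266
side 0.91 ext [-0.1125  0.1015]
  t -0.115 -0.095 128 w mid 0.0003643015593438031 span 0.02326824663564375 ztop 0.06754167889822629
  t -0.09 -0.065 114 w mid 0.0007572061899454186 span 0.02203136105469941 ztop 0.06943
[... 1153 characters left out ...]
 [322. 148.] 509 [ 0.649  -0.0393  0.0865] [[0.626, -0.066, 0.005], [0.682, -0.013, 0.092]]
spice 0.93 [378. 153.] 339 [ 0.6431 -0.1743  0.1029] [[0.628, -0.197, 0.018], [0.668, -0.156, 0.109]]
timer 0.75 [418. 293.] 672 [ 0.6658 -0.2733  0.0307] [[0.643, -0.294, 0.009], [0.701, -0.241, 0.046]]
honey 0.66 [351. 264.] 1420 [ 0.5253 -0.1867  0.0718] [[0.499, -0.274, 0.015], [0.56, -0.074, 0.081]]
honey 0.61 [383. 210.] 894 [ 0.6488 -0.0556  0.0721] [[0.627, -0.069, 0.003], [0.682, -0.012, 0.093]]
spice 0.88 [401. 252.] 749 [ 0.6432 -0.1916  0.0793] [[0.628, -0.201, 0.006], [0.668, -0.16, 0.11]]
spice 0.44 [356. 225.] 18 [ 0.5679 -0.0905  0.0796] [[0.564, -0.095, 0.072], [0.572, -0.084, 0.085]]
```

View pics/f1.png

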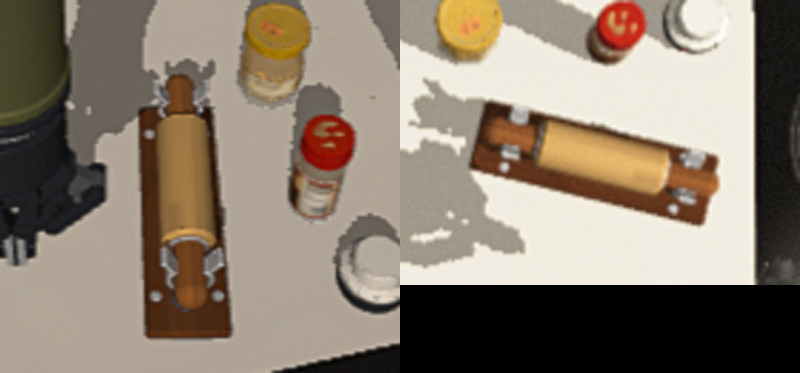

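The pin lies in both clips. Handle axes are about 59 mm up at +y and 54 mm at −y, each 26 mm below its clip tips, and both are within the home range. The timer and jars haven't moved, and the arm is clear.

```bash
python3 -c "from rig import robot; print(robot.finish_job())"
```

```text
the job is handed in; nothing more can be done
None
```

The pin was laid across both clips, let go, then snapped home at the +y end first and the −y end second. The +y press peaked at about 31 N, past the 20–25 N stop but under the 35 N limit. The bystanders were not moved, and the job is handed in (the hand-in reported no verdict).

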